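# Rock the bead-reagent bottle and hold it up to the inspection camera

### The arm

A 7-joint arm with a two-finger parallel gripper is mounted at the origin on the work surface. World frame = base frame: x ahead of the robot, y to its left, z up, the work surface at z = 0. Lengths are in m, angles in degrees, forces in N, time in s.
With the tool pointing down it reaches from about 0.4 to 0.925 m from the base axis. Payload 5.6 kg.
Tool frame: the origin (TCP) lies midway between the tips of the shut fingers; the grasp point (between the pads) lies 19 mm behind it; x points along the fingers, y is the direction in which the jaws open and shut, and the axes are right-handed (so a half turn about x gives the same grasp; the last joint's range is limited). The gripper opens to 85 mm and grips with 20 to 120 N. Pads are 22 mm wide; open, the fingers measure 114 mm over their backs; the gripper's body (76 mm by 85 mm) begins 54 mm behind the grasp point. The pads swing forward as they close: fully open they stand 13 mm farther back than shut.
Start: joints at [-68.01, 26.786, -0.665, 91.828, 0.344, 61.387, -3.226], TCP at [0.269, 0.592, 0.231] pointing down, gripper open.
Joint ranges: [-144.91, 144.91], [-17.63, 115.5], [-89.93, 88.59], [15.96, 139.68], [-74.01, 254.01], [8.47, 105.57], [-167.45, 167.45]. Speed limits (degrees/s): [147.25, 147.25, 180, 180, 180, 180, 180].

### API

Orientations are given as [roll, pitch, yaw] about the fixed x, y, z axes, in that order (R = Rz(yaw) Ry(pitch) Rx(roll)).
In Python, from rig import robot, cams, job_done, spotter gives the robot as it stands. The module is installed in compiled form; this text tells all that it offers.
- The arm moves only by the shell command python3 -m creep 'ROWS' [FORCE]. ROWS is JSON, a list of rows, each a list of 7 numbers: the closure, from 0 (fully open) to 1 (shut), then the shift along the tool's x, y, z in mm, then the turn, a rotation vector about the tool's x, y, z in degrees. In form: [[grip, x, y, z, wx, wy, wz], ...]. A call has 1 to 12 rows; each row is the pose to reach, as a shift and turn from the pose commanded when the call began, along the tool's axes at that moment; what a row does not reach only later rows make up. A row lasts 1/12 s, in which the tool goes at most 41.7 mm and 7.16 degrees, less where a joint would pass 70% of its speed; a pose out of reach is approached as far as the arm can. A call with a gripper value outside its range is refused whole. The fingers move at their own pace and stop on an object; FORCE is the grip in N (left out, the last holds). Time passes only in rows, so rows that repeat a pose let the fingers close. It gives the time, the measured TCP pose, the force and the opening at its end, in the units of the state.
- robot.get_obs(): the state, without advancing time (a new reading comes with each control period).
- cams.read_camera(name): name is "scene" or "top" or "wrist"; returns a dict with "frame" (480x640x3 uint8, red, green, blue), "fx", "fy", "cx", "cy" (pixels), "R" (3x3) and "t" (3): a world point X has camera coordinates R X + t. Camera axes: x right, y down, z forward; pixel columns grow to the right and rows downward; lengths in m; the calibration is good to about 2 mm. A picture is of the moment at which its call begins. There is no depth.
- job_done(): hands the job in, once; it reports no verdict.
Trained networks look in the newest picture that a camera, given by its name, has taken for a name from the list of things; names that differ only in an ending like _2 or _b are one class to them, and where a whole thing is asked for, a point or a joint stands for the part that bears it (a point fixed in the world has none). Each returns a list of dicts, best first, with "p" (0 to 1); they miss things now and then, are a little off and sometimes report something else, mostly with a low value. They report only what shows in the picture. A call takes as long as a camera call. They do not tell look-alikes from the thing itself.
- spotter.look_for(camera, label): "bbox" ([centre column, centre row, width, height] in pixels, round what is visible of it).
The state is a dict: "clock": time; "joint_pos": joint angles; "joint_vel": joint speeds; "tau": joint torques, N m; "ee_pos": TCP position; "tool_rot": TCP orientation; "contact_force": force on the tool from outside, world axes, zero at the start; "moment": the same for the moment, N m; "grip_width": finger opening in m.
Only numpy, scipy, OpenCV 4.12 (cv2) and the standard library are available. Lean on these libraries where they do the work, as an engineer would, in place of code of your own. Each camera call takes 0.05 s, during which the arm holds its last target. There are 200 camera calls.

### The job

Take the closed flat-sided bottle out of the spill tray and, holding it in the air, tip it over to about 45 degrees for a moment and back upright, to loosen the beads settled in it. Then hold it up to the inspection camera, upright, its middle at lens height and midway between lens and light panel, a broad face square to the lens, and finish while still holding it there, steady, in the air. Do not bump the camera stand, and leave the other bottles, the tip box and the tube rack as they stand.

Things in the scene. Friction and masses are not known exactly. Their poses are not given: they have to be found in the camera images.
- flat_bottle: The flat-sided reagent bottle, the only one oblong in plan: white plastic, closed, about 160 g, loose, upright in the tray. Origin: centre of its underside, z up the bottle. Body 36 mm (x) by 62 mm (y), 80 mm high; the two broad faces, bare and alike, face its +x and -x; the narrow ones carry a paper label. Stepped shoulders, 52 x 32 mm to 85 mm, 40 x 28 mm to 89 mm; 118 mm high over the cap.
- flat_bottle_cap (a point): Middle of that bottle's round ribbed screw cap, on its z axis 105 mm above its underside. The cap is 32 mm in diameter, from 92 to 118 mm above the underside, fixed tight and rigid; gripped from above, in any direction, it carries the bottle. Axes as the bottle's.
- flat_bottle_mid (a point): The middle of the flat-sided bottle: on its z axis, 59 mm above its underside (half of its 118 mm height). Axes as the bottle's.
- tray: Grey plastic spill tray, fixed, 220 mm (x) by 240 mm (y), walls 4 mm thick and 30 mm high, floor 4 mm thick. Origin: centre of its underside, on the bench. The three bottles stand on its floor, at least 95 mm apart between centres; which stands where varies.
- stand: Inspection stand, fixed. Base plate 130 mm (x) by 400 mm (y, from -260 to +140 mm), 12 mm thick. Origin: on the bench, straight below the viewing place; z up. At its -y end a black camera on a 20 mm post (axis at y = -222 mm, top 235 mm above the bench); at its +y end an upright LED light panel facing it, 170 mm wide, 16 mm thick, 115 to 265 mm above the bench, lit face at y = +110 mm.
- lens (a point): Centre of the front of the camera's lens, 36 mm in diameter: at y = -110 mm in the stand's frame, 190 mm above the bench. It looks level along the stand's +y at the light panel. Axes as the stand's.
- view_point (a point): The viewing place in the air: on the lens axis, 190 mm above the bench, midway between lens front and lit panel face (110 mm to each). Axes as the stand's: y along the lens axis from lens to panel, x level across it, z up.
- round_bottle: Round white reagent bottle, 46 mm in diameter, 108 mm high with its 28 mm cap, loose in the tray; to be left alone. Origin: centre of its underside.
- wide_jar: Low round white jar, 60 mm in diameter, 70 mm high with its wide cap, loose in the tray; to be left alone. Origin: centre of its underside.
- tip_box: Closed pipette-tip box, grey with a white lid, 86 mm (x) by 123 mm (y) by 84 mm high, loose on the bench; to be left alone. Origin: centre of its underside.
- tube_rack: White tube rack 70 mm (x) by 174 mm (y) with capped tubes, 86 mm high over the caps, loose on the bench; to be left alone. Origin: centre of its underside.
Things that resemble listed ones, but are neither listed nor needed, are in the scene too. Leave any yellow look-alike of the flat_bottle alone.

How it is judged:
By the outcome, as a careful person would: the job done as asked, in the order asked, and still so for the second after the job is handed in, while the arm keeps its last pose, push and grip.
It also fails if it takes over 45 s, if anything falls off the work surface, if the arm or the gripper's body presses on something with over 40 N, if the wrist force passes 120 N, or if a joint passes its speed limit or range.

## Working session

There is one attempt and no reset: what is moved stays moved. The work goes in short steps, Python scripts to look and compute and a shell command to move; the robot and the scene stay as the last step left them, time stands still between calls to the robot, and variables do not carry over. Pictures are saved under pics/ and viewed, about 8 in all and at most 12, crops included, and the job is handed in when it is done.

```bash
mkdir -p pics
cat > h.py <<'E'
import numpy as np, cv2
from rig import robot,cams,job_done,spotter
from scipy.spatial.transform import Rotation as Ro
def ray(c,u,v):
    d=c["R"].T@np.array([(u-c["cx"])/c["fx"],(v-c["cy"])/c["fy"],1]); return -c["R"].T@c["t"],d
def onz(c,u,v,z):
    o,d=ray(c,u,v); return o+d*(z-o[2])/d[2]
def proj(c,X):
    p=c["R"]@np.array(X)+c["t"]; return np.array([c["fx"]*p[0]/p[2]+c["cx"],c["fy"]*p[1]/p[2]+c["cy"]])
def save(c,n): cv2.imwrite("pics/"+n,c["frame"][:,:,::-1])
E
python3 - <<'E'
from h import *
for n in ["scene","top"]:
    c=cams.read_camera(n); save(c,n+"1.png"); print(n,c["fx"],c["R"].round(3).tolist(),c["t"].round(3),(-c["R"].T@c["t"]).round(3))
    for l in ["flat_bottle","flat_bottle_cap","stand","lens","tray","round_bottle","wide_jar","tip_box","tube_rack"]:
        try: print(l,[(np.round(x["bbox"]).astype(int).tolist(),round(x["p"],2)) for x in spotter.look_for(n,l)])
        except Exception as e: print(l,e)
print(robot.get_obs())
E
```

```text
scene 595.6592797628595 [[-0.165, 0.986, -0.017], [0.709, 0.107, -0.697], [-0.685, -0.127, -0.717]] [ 0.072 -0.327  1.73 ] [1.429 0.183 1.014]
flat_bottle [([513, 331, 33, 56], 0.91), ([450, 330, 27, 57], 0.78), ([422, 268, 33, 50], 0.74), ([527, 267, 30, 48], 0.58), ([439, 236, 30, 44], 0.38)]
flat_bottle_cap [([512, 330, 36, 53], 0.93), ([448, 332, 32, 51], 0.88), ([527, 266, 30, 54], 0.88), ([420, 265, 35, 49], 0.63)]
stand []
lens [([195, 198, 204, 152], 0.86), ([421, 268, 32, 53], 0.21)]
tray [([421, 267, 127, 92], 0.66), ([422, 265, 36, 52], 0.5)]
round_bottle [([388, 236, 20, 42], 0.56)]
wide_jar [([439, 234, 30, 42], 0.58)]
tip_box [([210, 344, 74, 64], 0.75)]
tube_rack [([420, 269, 33, 51], 0.71), ([362, 358, 98, 67], 0.64)]
top 519.5910993272902 [[0.017, -1.0, -0.007], [-0.982, -0.016, -0.186], [0.186, 0.01, -0.983]] [0.054 0.626 1.092] [0.412 0.053 1.19 ]
flat_bottle [([209, 201, 26, 36], 0.93), ([155, 210, 33, 32], 0.82), ([131, 284, 36, 32], 0.67), ([235, 269, 34, 30], 0.65)]
flat_bottle_cap [([208, 203, 24, 33], 0.91), ([155, 211, 33, 34], 0.89), ([234, 271, 30, 30], 0.
[... 329 characters left out ...]
1, 173, 81, 44], 0.67)]
{'clock': 1.0, 'joint_pos': array([-68.00830191,  26.78524126,  -0.66671681,  91.82835429,
         0.34341431,  61.38848675,  -3.22606749]), 'joint_vel': array([ 0.01065032, -0.01183492, -0.09615198,  0.15184234, -0.03615969,
        0.09321138,  0.00563677]), 'tau': array([ 7.36107700e-05, -5.32235134e+01,  2.18000449e-02, -2.51629239e+01,
        1.16022356e-02,  1.29616365e-03,  1.12755978e-05]), 'ee_pos': array([0.26910496, 0.59166941, 0.23129349]), 'tool_rot': array([ -1.88465824,  89.99896662, -26.34278678]), 'contact_force': array([0.52825033, 0.5226972 , 0.77456091]), 'moment': array([ 0.01493756,  0.00602403, -0.02362964]), 'grip_width': 0.08546714804096443}
```

View pics/scene1.png

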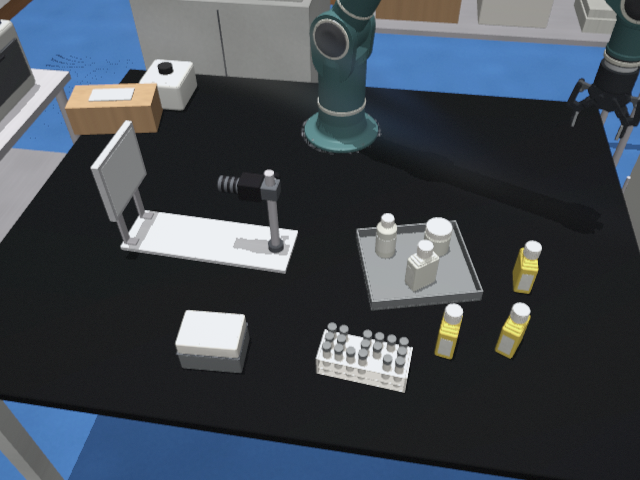

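View pics/top1.png

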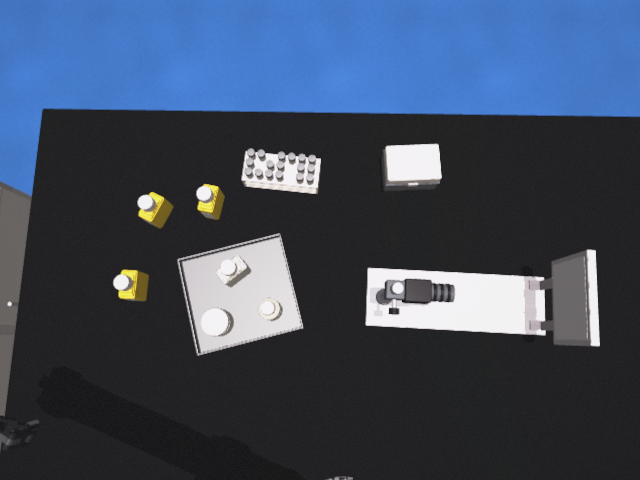

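Scene: the white flat bottle stands in the tray (scene 422,268; top 232,269). Look-alikes are the yellow bottles at top (155,210), (209,201) and (131,284). The others in the tray are the round bottle, top (269,308), and the jar, top (216,321). I choose the white one. The camera is at top (400,290) and the panel at top (575,298).

Run:
```python
from h import *
c=cams.read_camera("top"); f=c["frame"][:,:,::-1]
s=cams.read_camera("scene"); g=s["frame"][:,:,::-1]
a=cv2.resize(f[235:355,175:305],None,fx=3,fy=3,interpolation=cv2.INTER_CUBIC)
b=cv2.resize(g[230:305,380:470],(400,360),interpolation=cv2.INTER_CUBIC)
d=cv2.resize(f[240:360,355:605],None,fx=1.98*1.6,fy=2*.99,interpolation=cv2.INTER_CUBIC)[:, :790]
d=cv2.resize(f[245:350,355:605],(790,240),interpolation=cv2.INTER_CUBIC)
cv2.imwrite("pics/c.png",np.vstack([np.hstack([a,b]),d]))
# cap position from both views, triangulated
def tri(u1,u2):
    o1,d1=ray(c,*u1);o2,d2=ray(s,*u2);A=np.c_[d1,-d2];k=np.linalg.lstsq(A,o2-o1,rcond=None)[0];p,q=o1+k[0]*d1,o2+k[1]*d2
    return ((p+q)/2).round(4),np.linalg.norm(p-q).round(4)
print("cap top z.122",onz(c,228.5,268,.122),tri((228.5,268),(425.5,247)))
for n,u in dict(lt=(367.5,268.5),lb=(366.5,326),rb=(545,335)).items(): print(n,onz(c,*u,.012).round(4))
# plate in z=.012: edge line fits
hsv=f.astype(int).min(2)
for nm,rows in (("up",range(255,300)),("lo",range(315,345))):
    P=[]
    for col in list(range(372,380))+list(range(465,522)):
        v=hsv[rows.start:rows.stop,col].astype(float); gr=np.diff(v)*(1 if nm=="up" else -1); k=int(gr.argmax())
        w=gr[max(0,k-1):k+2].clip(0); P.append(onz(c,col,rows.start+k+.5+(w*np.arange(-1,len(w)-1)).sum()/w.sum(),.012)[:2])
    P=np.array(P); q=np.polyfit(P[:,1],P[:,0],1); r=P[:,0]-np.polyval(q,P[:,1]); m=abs(r)<.003;q=np.polyfit(P[m,1],P[m,0],1);print(nm,q,np.degrees(np.arctan(q[0])),m.sum(),len(m))
```

```text
cap top z.122 [0.54713072 0.24837802 0.122     ] (array([0.5482, 0.2504, 0.1129]), np.float64(0.0008))
lt [ 0.5652 -0.0489  0.012 ]
lb [ 0.4358 -0.0466  0.012 ]
rb [ 0.423 -0.443  0.012]
up [0.03706175 0.57009683] 2.122510147763466 65 65
lo [0.03821693 0.43974049] 2.1886037891265184 65 65
```

View pics/c.png

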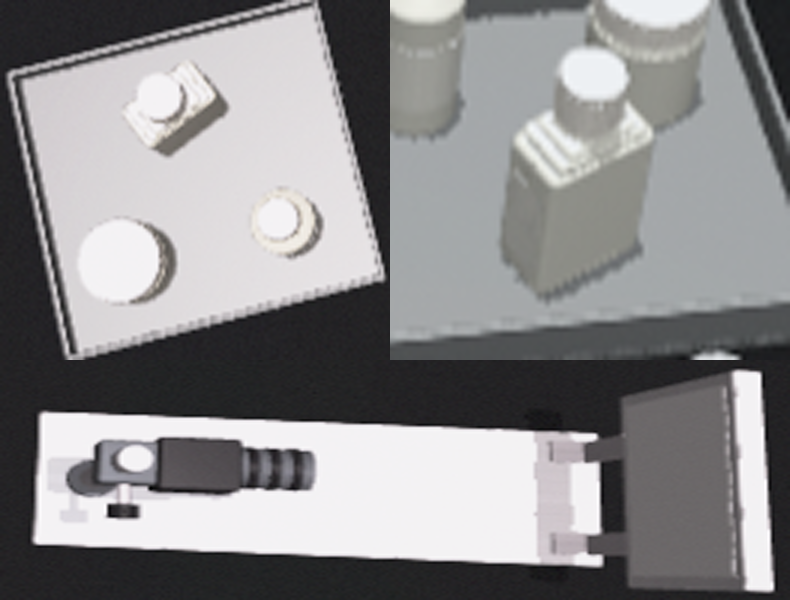

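The crop confirms that the white oblong bottle in the tray is the right one: cap at top (228,268), long side running lower-left to upper-right. View point ≈ (0.493, -0.3065, 0.19), lens axis yaw ≈ -92.15°. I'll move above the bottle, jaws roughly along its x.

```bash
python3 -m creep '[[0,-20,-196,396,31,0,0],[0,-20,-196,396,31,0,0],[0,-20,-196,396,31,0,0],[0,-20,-196,396,31,0,0],[0,-20,-196,396,31,0,0],[0,-20,-196,396,31,0,0],[0,-20,-196,396,31,0,0],[0,-20,-196,396,31,0,0],[0,-20,-196,396,31,0,0],[0,-20,-196,396,31,0,0],[0,-20,-196,396,31,0,0],[0,-20,-196,396,31,0,0]]' 60
python3 - <<'E'
from h import *
c=cams.read_camera("wrist"); save(c,"w1.png"); o=robot.get_obs()
print(o["ee_pos"],o["tool_rot"],o["joint_pos"].round(1),o["contact_force"],-c["R"].T@c["t"])
for l in ["flat_bottle","flat_bottle_cap"]: print(l,[(np.round(x["bbox"]).astype(int).tolist(),round(x["p"],2)) for x in spotter.look_for("wrist",l)])
E
```

```text
clock: 2.1
ee_pos: [0.5529, 0.242, 0.252]
tool_rot: [16.6, 89.7, -39.5]
contact_force: [0.6, -0.1, 0.3]
grip_width: 0.0856
[0.55066398 0.24553933 0.25160239] [ 20.21655825  89.90340399 -35.63340925] [-38.4  21.1  14.3  98.4  -5.7  61.2  11.9] [-0.45678144  1.03855019 -0.091972  ] [0.50896077 0.30703304 0.39441786]
flat_bottle [([588, 97, 104, 97], 0.93), ([320, 197, 54, 89], 0.68), ([516, 243, 118, 96], 0.6)]
flat_bottle_cap [([517, 241, 119, 94], 0.75), ([586, 98, 104, 96], 0.75), ([321, 199, 54, 94], 0.62)]
```

View pics/w1.png

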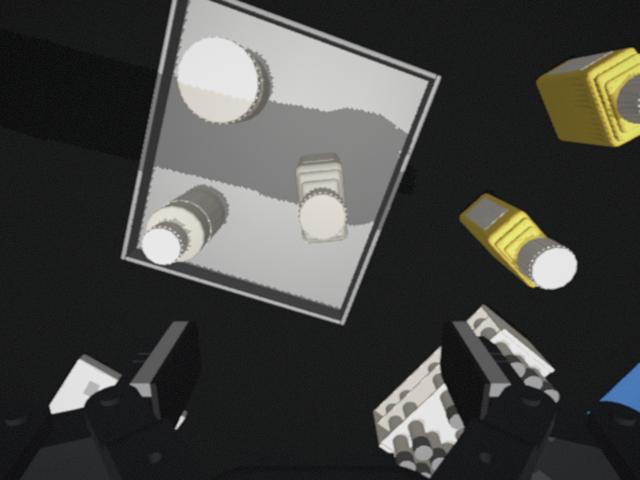

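Wrist view: white bottle at (322,200), its broad sides nearly vertical in the image, between the jaws' directions. Cap top at about (323,216). I'll measure the cap and overlay the model to get the yaw.

Run:
```python
from h import *
c=cams.read_camera("wrist"); im=c["frame"][:,:,::-1]; o=robot.get_obs()
R=Ro.from_euler("xyz",o["tool_rot"],degrees=True).as_matrix()
cap=onz(c,323,216,.122); print("cap",cap.round(4),o["ee_pos"],"jaw yaw",np.degrees(np.arctan2(R[1,1],R[0,1])), "z yaw",np.degrees(np.arctan2(R[1,2],R[0,2])))
e=[onz(c,*p,.084) for p in((301,155),(339,155))]; d=e[0]-e[1]; print("edge yaw",np.degrees(np.arctan2(d[1],d[0])),np.linalg.norm(d))
outs=[]
for yaw in (28,32,36):
    k=cv2.resize(im[130:260,260:390],None,fx=3.0,fy=3.0,interpolation=cv2.INTER_CUBIC)
    a=np.radians(yaw);Q=np.array([[np.cos(a),-np.sin(a)],[np.sin(a),np.cos(a)]])
    def poly(w,l,z,col):
        P=[proj(c,[*(cap[:2]+Q@np.array(q)),z]) for q in((w,l),(-w,l),(-w,-l),(w,-l))]
        cv2.polylines(k,[((np.array(P)-[260,130]+.5)*3).astype(int)],True,col,1)
    poly(.018,.031,.084,(0,0,255));poly(.018,.031,.004,(255,0,0));poly(.014,.020,.093,(0,160,0))
    outs.append(k[:, :260] if 0 else cv2.resize(k[:,60:325],(265,390)))
cv2.imwrite("pics/ov.png",np.hstack(outs))
```

```text
cap [0.5434 0.2602 0.122 ] [0.54751428 0.25074769 0.25111728] jaw yaw 34.65301477086594 z yaw -55.34699872793323
edge yaw -145.43477223653224 0.027765700698658344
```

View pics/ov.png

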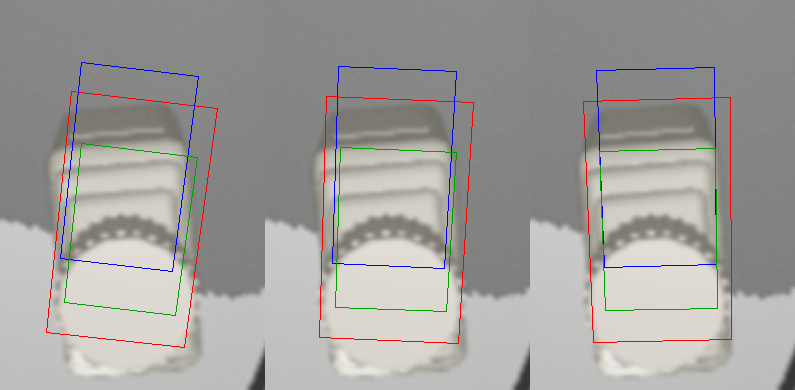

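The arm was still settling, so the pixel I used was stale. I'll repeat once with the settled picture.

Run:
```python
from h import *
for _ in range(3): c=cams.read_camera("wrist")
im=c["frame"][:,:,::-1]; o=robot.get_obs()
R=Ro.from_euler("xyz",o["tool_rot"],degrees=True).as_matrix()
g=(im.min(2)>205).astype(np.uint8)*255
g=cv2.morphologyEx(g,cv2.MORPH_OPEN,np.ones((5,5)))
best=[q for q in cv2.findContours(g,0,2)[0] if 290<q[:,0,0].mean()<355 and 200<q[:,0,1].mean()<280]
for q in best: print(cv2.contourArea(q),cv2.minEnclosingCircle(q),cv2.boundingRect(q))
(u,v)=cv2.minEnclosingCircle(max(best,key=cv2.contourArea))[0] if best else (324,232)
cap=onz(c,u,v,.122); print("cap",cap.round(4),o["ee_pos"],"jaw yaw",np.degrees(np.arctan2(R[1,1],R[0,1])),o["joint_vel"].round(1))
outs=[]
for yaw in (35,38,41):
    k=cv2.resize(im[130:270,280:368],None,fx=3.0,fy=3.0,interpolation=cv2.INTER_CUBIC)
    a=np.radians(yaw);Q=np.array([[np.cos(a),-np.sin(a)],[np.sin(a),np.cos(a)]])
    def poly(w,l,z,col):
        P=[proj(c,[*(cap[:2]+Q@np.array(q)),z]) for q in((w,l),(-w,l),(-w,-l),(w,-l))]
        cv2.polylines(k,[((np.array(P)-[280,130]+.5)*3).astype(int)],True,col,1)
    poly(.018,.031,.084,(0,0,255));poly(.018,.031,.004,(255,0,0));poly(.014,.020,.093,(0,160,0))
    C=[proj(c,[*(cap[:2]+.016*np.array([np.cos(t),np.sin(t)])),.122]) for t in np.arange(0,6.3,.3)]
    cv2.polylines(k,[((np.array(C)-[280,130]+.5)*3).astype(int)],True,(255,0,255),1)
    outs.append(k)
cv2.imwrite("pics/ov2.png",np.hstack(outs))
```

```text
35.0 ((307.5, 253.0), 4.609872341156006) (304, 250, 8, 7)
1032.5 ((321.50927734375, 232.97740173339844), 21.077346801757812) (301, 213, 42, 32)
cap [0.5486 0.2511 0.122 ] [0.54744324 0.25100662 0.2512153 ] jaw yaw 34.706064078071456 [ 0.   0.1  0.4 -0.1  0.1 -0.1  0.1]
```

View pics/ov2.png

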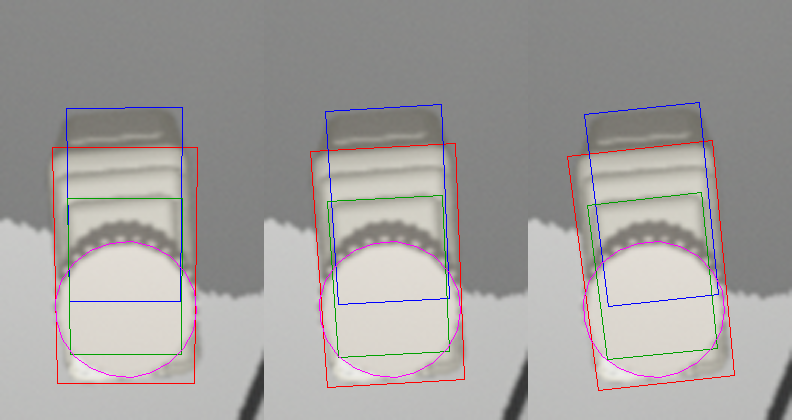

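Yaw ≈ 37.5°, cap (0.5486, 0.2511). The jaws are aligned within 3°, so I descend 160 mm and close.

```bash
python3 -m creep '[[0,40,1,0,-3,0,0],[0,80,1,0,-3,0,0],[0,115,1,0,-3,0,0],[0,140,1,0,-3,0,0],[0,155,1,0,-3,0,0],[0,160,1,0,-3,0,0],[0,160,1,0,-3,0,0],[0,160,1,0,-3,0,0],[0,160,1,0,-3,0,0],[0.4,160,1,0,-3,0,0],[0.8,160,1,0,-3,0,0],[1,160,1,0,-3,0,0]]' 60
python3 -m creep '[[1,0,0,0,0,0,0],[1,0,0,0,0,0,0],[1,0,0,0,0,0,0],[1,0,0,0,0,0,0],[1,0,0,0,0,0,0]]' 60
```

```text
clock: 3.45
ee_pos: [0.5497, 0.2501, 0.0922]
tool_rot: [84.9, 89.9, 32.4]
contact_force: [-0.3, 0.3, 0.1]
grip_width: 0.0516
clock: 3.87
ee_pos: [0.5498, 0.2501, 0.0919]
tool_rot: [83.2, 89.9, 30.8]
contact_force: [-0.1, -0.1, 5.8]
grip_width: 0.0306
```

```bash
python3 -m creep '[[1,-10,0,0,0,0,0],[1,-30,0,0,0,0,0],[1,-60,0,0,0,0,0],[1,-90,0,0,0,0,0],[1,-120,0,0,0,0,0],[1,-150,0,0,0,0,0],[1,-175,0,0,0,0,0],[1,-190,0,0,0,0,0],[1,-195,0,0,0,0,0],[1,-195,0,0,0,0,0],[1,-195,0,0,0,0,0],[1,-195,0,0,0,0,0]]' 70
python3 - <<'E'
from h import *
c=cams.read_camera("scene"); w=cams.read_camera("wrist"); o=robot.get_obs()
cv2.imwrite("pics/lift.png",np.hstack([cv2.resize(c["frame"][120:320,330:550],(400,364)),cv2.resize(w["frame"],(400,364))])[:,:,::-1])
print(o["ee_pos"],o["tool_rot"],o["joint_pos"].round(1),o["contact_force"],o["grip_width"])
E
```

```text
clock: 4.87
ee_pos: [0.5483, 0.2495, 0.2845]
tool_rot: [-97.3, 89.8, -149.8]
contact_force: [-0.2, 0.2, -1.4]
grip_width: 0.0302
[0.54853113 0.2495795  0.28460544] [ -95.9562239    89.82894006 -148.41214702] [-38.6  19.5  14.   96.1  -5.1  65.2  14.4] [-0.21075092  0.91498686 -1.51678641] 0.030204358250526517
```

View pics/lift.png

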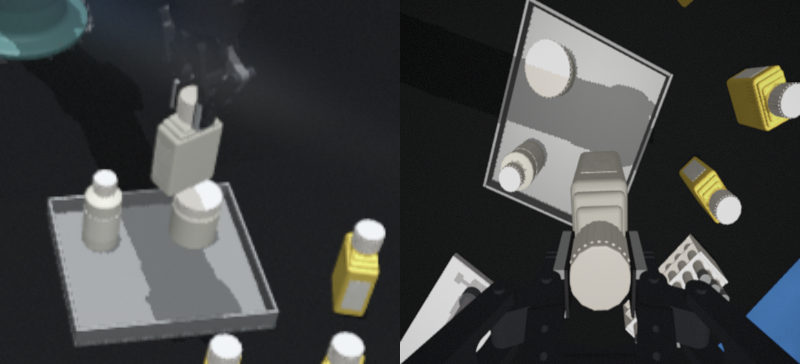

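Bottle lifted and upright in the jaws, neighbours undisturbed. Now I'll tip it about tool z.

```bash
python3 -m creep '[[1,-10,0,0,0,0,4],[1,-20,0,0,0,0,10],[1,-20,0,0,0,0,16],[1,-20,0,0,0,0,22],[1,-20,0,0,0,0,28],[1,-20,0,0,0,0,34],[1,-20,0,0,0,0,40],[1,-20,0,0,0,0,44],[1,-20,0,0,0,0,46],[1,-20,0,0,0,0,46],[1,-20,0,0,0,0,46],[1,-20,0,0,0,0,46]]' 70
python3 - <<'E'
from h import *
for i in range(4):
    c=cams.read_camera("scene")
o=robot.get_obs(); R=Ro.from_euler("xyz",o["tool_rot"],degrees=True).as_matrix()
print("tilt",np.degrees(np.arccos(-R[2,0])),o["ee_pos"],o["joint_pos"].round(1),o["contact_force"],o["grip_width"])
cv2.imwrite("pics/tilt.png",cv2.resize(c["frame"][100:320,330:550],(440,440))[:,:,::-1])
E
```

```text
clock: 5.97
ee_pos: [0.5483, 0.2489, 0.3044]
tool_rot: [90.1, 44.2, 37.5]
contact_force: [-0.1, -0.5, -1.2]
grip_width: 0.0305
tilt 45.98030175122502 [0.54937772 0.25010416 0.30623626] [-26.9   2.3   5.2 127.5 -65.3  12.7  75.8] [ 0.24841819  0.47734456 -1.47985479] 0.030122935188158298
```

View pics/tilt.png

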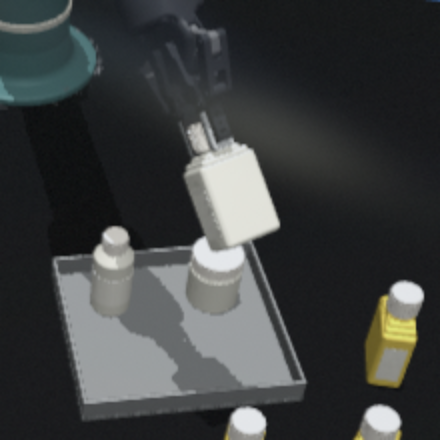

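Bottle tipped, 46° in the measured pose, firmly held. Back upright.

```bash
python3 -m creep '[[1,0,0,0,0,0,-4],[1,0,0,0,0,0,-10],[1,0,0,0,0,0,-16],[1,0,0,0,0,0,-22],[1,0,0,0,0,0,-28],[1,0,0,0,0,0,-34],[1,0,0,0,0,0,-40],[1,0,0,0,0,0,-44],[1,0,0,0,0,0,-46],[1,0,0,0,0,0,-46],[1,0,0,0,0,0,-46],[1,0,0,0,0,0,-46]]' 70
python3 - <<'E'
from h import *
for i in range(3): c=cams.read_camera("wrist")
o=robot.get_obs(); R=Ro.from_euler("xyz",o["tool_rot"],degrees=True).as_matrix()
jaw=np.degrees(np.arctan2(R[1,1],R[0,1]))
print("tilt",np.degrees(np.arccos(-R[2,0])),o["ee_pos"],o["joint_pos"].round(1),"jaw",jaw,o["grip_width"])
V=np.array([.4932,-.3065]); T=np.array([*V,.306])
print("shift mm",R.T@(T-o["ee_pos"])*1000,"yaw turn to -92.15:",-92.15-jaw)
# bottle axis: cap top & shoulder overlay quantities
for z in (0,): print("cap px if on TCP axis", proj(c,o["ee_pos"]+[0,0,.032]))
save(c,"w3.png")
E
```

```text
clock: 7.17
ee_pos: [0.5489, 0.2493, 0.3058]
tool_rot: [27.7, 90.0, -24.8]
contact_force: [0.0, -0.6, -0.9]
grip_width: 0.0303
tilt 0.06879720136684125 [0.54876951 0.24897564 0.30675672] [-37.8  18.3  13.   94.7  -4.4  67.5  13.8] jaw 37.48542680669939 0.03015522242488571
shift mm [ 2.96763868e-01 -3.82135534e+02  4.06957090e+02] yaw turn to -92.15: -129.6354268066994
cap px if on TCP axis [320.26151027 375.33834813]
```

Upright again (0.07° tilt). The straight path passes over the camera (top at 0.235), so I first rise 95 mm, then travel while turning.

```bash
python3 -m creep '[[1,-25,0,0,4,0,0],[1,-60,0,0,10,0,0],[1,-85,-15,16,17,0,0],[1,-95,-38,41,24,0,0],[1,-95,-64,68,31,0,0],[1,-95,-90,96,38,0,0],[1,-95,-116,124,45,0,0],[1,-95,-142,151,52,0,0],[1,-95,-168,179,59,0,0],[1,-95,-190,203,65,0,0],[1,-95,-205,219,70,0,0],[1,-95,-210,224,72,0,0]]' 70
python3 - <<'E'
from h import *
o=robot.get_obs(); print(o["ee_pos"],o["tool_rot"],o["joint_pos"].round(1),o["grip_width"])
for i in range(3): c=cams.read_camera("top")
o=robot.get_obs(); R=Ro.from_euler("xyz",o["tool_rot"],degrees=True).as_matrix(); jaw=np.degrees(np.arctan2(R[1,1],R[0,1]))
T=np.array([.4932,-.3065,.40]); print(o["ee_pos"],"shift",R.T@(T-o["ee_pos"])*1000,"jaw",jaw,"tool x turn",jaw+92.15)
E
```

```text
clock: 8.32
ee_pos: [0.5177, -0.061, 0.4022]
tool_rot: [127.0, 89.9, 1.9]
contact_force: [0.2, -0.1, -0.1]
grip_width: 0.0305
[ 0.51774077 -0.06099351  0.40219531] [127.03743693  89.87093491   1.94658198] [-26.2   5.9  32.4  98.3  -3.3  76.6 -28.3] 0.030486135173347563
[ 0.51893301 -0.05512074  0.40159593] shift [  1.17017616 120.70747567 222.00135945] jaw -34.3791260950019 tool x turn 57.770873904998105
```

```bash
python3 -m creep '[[1,0,12,22,5,0,0],[1,0,28,52,12,0,0],[1,0,44,82,19,0,0],[1,0,60,112,26,0,0],[1,0,76,142,33,0,0],[1,0,92,172,40,0,0],[1,0,106,197,47,0,0],[1,0,116,213,53,0,0],[1,1,121,222,58,0,0],[1,1,121,222,58,0,0],[1,1,121,222,58,0,0],[1,1,121,222,58,0,0]]' 70
python3 -m creep '[[1,15,0,0,0,0,0],[1,40,0,0,0,0,0],[1,70,0,0,0,0,0],[1,100,0,0,0,0,0],[1,125,0,0,0,0,0],[1,150,0,0,0,0,0],[1,165,0,0,0,0,0],[1,175,0,0,0,0,0],[1,180,0,0,0,0,0],[1,180,0,0,0,0,0],[1,180,0,0,0,0,0],[1,180,0,0,0,0,0]]' 70
python3 - <<'E'
from h import *
for i in range(3): c=cams.read_camera("top")
s=cams.read_camera("scene"); w=cams.read_camera("wrist")
o=robot.get_obs(); R=Ro.from_euler("xyz",o["tool_rot"],degrees=True).as_matrix(); jaw=np.degrees(np.arctan2(R[1,1],R[0,1]))
T=np.array([.4932,-.3065,.2189]); print(o["ee_pos"],o["joint_pos"].round(1),"shift",R.T@(T-o["ee_pos"])*1000,"tilt",np.degrees(np.arccos(-R[2,0])),"tool x turn",jaw+92.15,o["contact_force"],o["grip_width"])
im=w["frame"][:,:,::-1].copy(); p=o["ee_pos"]; bz=p[2]-.0879
a=np.radians(jaw);Q=np.array([[np.cos(a),-np.sin(a)],[np.sin(a),np.cos(a)]])
for l,h,z,col in((.018,.031,.08,(0,0,255)),(.018,.031,0,(255,0,0)),(.014,.02,.089,(0,160,0))):
    P=[proj(w,[*(p[:2]+Q@np.array(q)),bz+z]) for q in((l,h),(-l,h),(-l,-h),(l,-h))]; cv2.polylines(im,[np.array(P).astype(int)],True,col,1)
cv2.imwrite("pics/fin.png",np.hstack([cv2.resize(s["frame"][90:310,80:340],(400,338))[:,:,::-1],cv2.resize(im[120:458,160:480],(400,422))[:338]]))
E
```

```text
clock: 9.47
ee_pos: [0.4946, -0.3048, 0.3999]
tool_rot: [-84.5, 89.9, 93.4]
contact_force: [0.7, -0.6, -1.4]
grip_width: 0.0302
clock: 10.47
ee_pos: [0.4942, -0.3074, 0.2215]
tool_rot: [164.8, 89.9, -17.6]
contact_force: [-0.8, -0.4, -0.6]
grip_width: 0.03
[ 0.49364482 -0.30732931  0.22084483] [ -5.4  24.9  44.4 104.6 -20.2  58.7 -45.4] shift [ 1.94420059 -0.80980111  0.48196144] tilt 0.060943940867475704 tool x turn -0.30331418346827377 [-0.17441547  0.37535409 -1.21961103] 0.03039886894012341
```

View pics/fin.png

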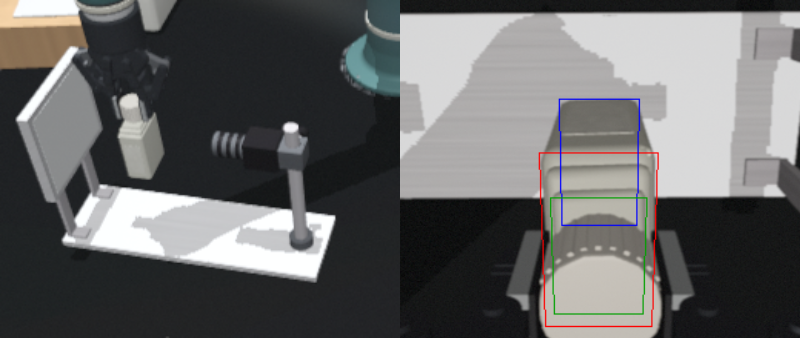

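Bottle hangs between lens and panel, upright. The shoulder lines look about 3° rotated from the overlay, so I'll measure that yaw precisely.

Run:
```python
from h import *
w=cams.read_camera("wrist"); o=robot.get_obs(); bz=o["ee_pos"][2]-.0879
g=cv2.GaussianBlur(w["frame"].min(2).astype(float),(3,3),0)
for r0,z in ((226,.08),(240,.08),(253,.085),(273,.089)):
    cols=np.arange(292,347); P=[]
    rr=np.arange(r0-7,r0+8)
    gr=np.abs(np.gradient(g,axis=0))
    for sgn in (1,-1):
        P=[];
        for u in cols:
            d=(sgn*np.gradient(g[:,u]))[rr].clip(0); k=d.argmax(); s=slice(max(0,k-1),k+2); P.append((u,(rr[s]*d[s]).sum()/max(d[s].sum(),1e-9)))
        P=np.array(P); q=np.polyfit(P[:,0],P[:,1],1); m=abs(P[:,1]-np.polyval(q,P[:,0]))<1.2; q=np.polyfit(P[m,0],P[m,1],1)
        A,B=[onz(w,u,np.polyval(q,u),bz+z) for u in(292,346)]; d=B-A
        a=np.degrees(np.arctan2(d[1],d[0])); print(r0,sgn,m.sum(),"row",np.polyval(q,320).round(1),"yaw mod180",((a+180)%180).round(2))
R=Ro.from_euler("xyz",o["tool_rot"],degrees=True).as_matrix()
print("jaw mod180",np.degrees(np.arctan2(R[1,1],R[0,1]))%180,"want 87.85")
# lens/panel check in top view
```

```text
226 1 55 row 225.1 yaw mod180 89.18
226 -1 55 row 228.0 yaw mod180 89.18
240 1 55 row 237.6 yaw mod180 89.42
240 -1 1 row 0.0 yaw mod180 87.56
253 1 55 row 255.1 yaw mod180 89.67
253 -1 55 row 251.4 yaw mod180 89.3
273 1 55 row 274.6 yaw mod180 89.28
273 -1 55 row 270.9 yaw mod180 89.51
jaw mod180 87.54415568660062 want 87.85<stdin>:12: RankWarning: Polyfit may be poorly conditioned
```

```bash
python3 -m creep '[[1,1,0,0,0.7,0,0],[1,2,-1,0,1.5,0,0],[1,2,-1,0,1.5,0,0],[1,2,-1,0,1.5,0,0],[1,2,-1,0,1.5,0,0],[1,2,-1,0,1.5,0,0]]' 70
python3 - <<'E'
from h import *
for _ in range(4): w=cams.read_camera("wrist")
o=robot.get_obs(); bz=o["ee_pos"][2]-.0879
g=cv2.GaussianBlur(w["frame"].min(2).astype(float),(3,3),0)
def line(r0,z,cols,h,sgn):
    rr=np.arange(r0-h,r0+h+1); P=[]
    for u in cols:
        d=(sgn*np.gradient(g[:,u]))[rr].clip(0); k=d.argmax(); s=slice(max(0,k-1),k+2); P.append((u,(rr[s]*d[s]).sum()/max(d[s].sum(),1e-9)))
    P=np.array(P); q=np.polyfit(P[:,0],P[:,1],1); m=abs(P[:,1]-np.polyval(q,P[:,0]))<3; q=np.polyfit(P[m,0],P[m,1],1)
    A,B=[onz(w,u,np.polyval(q,u),z) for u in(cols[0],cols[-1])]; d=B-A
    print(r0,m.sum(),len(m),"yaw",round(np.degrees(np.arctan2(d[1],d[0]))%180,2),"x at y=-.3065",A[0]+d[0]*(-.3065-A[1])/d[1])
line(253,bz+.085,np.arange(292,347),7,1); line(273,bz+.089,np.arange(292,347),7,1); line(226,bz+.06,np.arange(292,347),7,1)
line(130,.012,np.arange(170,520),15,1); line(278,.012,np.r_[170:240,400:470],20,-1)
R=Ro.from_euler("xyz",o["tool_rot"],degrees=True).as_matrix()
print(o["ee_pos"],"tilt",np.degrees(np.arccos(-R[2,0])),o["contact_force"],o["grip_width"],o["clock"],abs(o["joint_vel"]).max())
c=cams.read_camera("top"); s=cams.read_camera("scene")
for p,n in(((0,-.11,.19),"lens"),((0,.11,.265),"panel top lit edge")):
    yv=np.array([-.0376,-.9993]); X=[*(np.array([.4932,-.3065])+p[1]*yv),p[2]]; print(n,"top px",proj(c,X).round(1),"scene px",proj(s,X).round(1))
def z3(i,r,cc): return cv2.resize(i[r[0]:r[1],cc[0]:cc[1]],(400,300))
cv2.imwrite("pics/fin2.png",np.hstack([z3(s["frame"],(100,280),(80,320)),z3(c["frame"],(210,390),(365,605))])[:,:,::-1])
E
```

```text
clock: 11.27
ee_pos: [0.4935, -0.3062, 0.2183]
tool_rot: [103.5, 90.0, -80.4]
contact_force: [0.5, -0.0, -1.0]
grip_width: 0.03
253 55 55 yaw 88.18 x at y=-.3065 0.5209385989007884
273 55 55 yaw 87.78 x at y=-.3065 0.5147958315676245
226 55 55 yaw 87.64 x at y=-.3065 0.5256725923876695
130 298 350 yaw 87.81 x at y=-.3065 0.5576362107179963
278 140 140 yaw 87.86 x at y=-.3065 0.4276581902352583
[ 0.49345908 -0.30623084  0.21831035] tilt 0.00722211245807286 [-0.04570793 -0.02787424 -2.11785972] 0.029969376963621182 11.4667 0.07145646645263774
lens top px [452.7 293. ] scene px [220.  182.7]
panel top lit edge top px [587.9 296.4] scene px [115.8 143.1]
```

View pics/fin2.png

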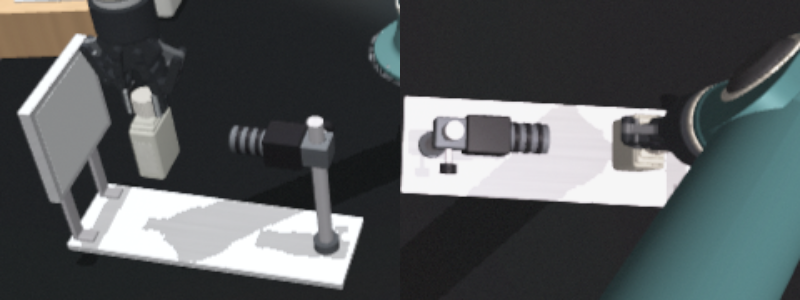

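Yaw matches the plate (≈87.9 vs 87.8), and the lens sits where predicted to within 1–2 px. I'll make a final ~1.5 mm nudge, settle and hand in.

```bash
python3 -m creep '[[1,-0.5,1.5,1.5,0,0,0],[1,-0.5,1.5,1.5,0,0,0],[1,-0.5,1.5,1.5,0,0,0],[1,-0.5,1.5,1.5,0,0,0],[1,-0.5,1.5,1.5,0,0,0],[1,-0.5,1.5,1.5,0,0,0]]' 70
python3 - <<'E'
from h import *
for _ in range(3): cams.read_camera("wrist")
o=robot.get_obs(); print(o["ee_pos"],o["contact_force"],o["grip_width"],abs(o["joint_vel"]).max(),o["clock"]); print(job_done())
E
```

```text
clock: 12.07
ee_pos: [0.4919, -0.3076, 0.2188]
tool_rot: [-155.8, 90.0, 20.3]
contact_force: [0.7, 0.7, -1.2]
grip_width: 0.0303
[ 0.49186847 -0.30756836  0.21879912] [ 0.53679265 -0.38045292 -1.92738329] 0.0302742517568143 0.06178252515752124 12.2167
the job is handed in; nothing more can be done
None
```

I gripped the white flat bottle by its cap and lifted it out of the tray. In the air I tipped it to 46° and back upright (0.07° tilt). Then I carried it over the camera to the viewing place and handed the job in with the arm still holding it there, at 12.2 s on the clock.

**Last checks:**
- **Tilt and yaw:** tool tilt was about 0.01° before a final 1.5 mm nudge. Bottle yaw was 87.6–88.2°, against 87.8° for the stand.
- **Position:** the tool came to rest within about 1.5 mm of the estimated viewing place. The bottle's middle is at about 0.190 m. The grip opening held at 30 mm, and the arm was almost still (0.06°/s).
- **Disagreements:** the top and wrist views differed by about 1 mm on the stand's centre line. The bottle measured about 2 mm off that line sideways before the nudge, which was meant to correct most of this. I did not measure it again.
- **Other objects:** the stand looked untouched in the last pictures. The round bottle and jar looked undisturbed during the lift and tip. I did not check the tip box and tube rack again at the end, but the arm never worked near them.

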